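# Set up the slide-staining stand

## Task

Lift the hook mast out of its storage block, set its shank fully home in the collet of the clamp stand with the hook arm pointing out over the index line on the stand's foot, and turn the collet nut clockwise by its bar, all the way to its stop, so that it grips. Then hang the wire basket by its bail on the hook arm, and stand every dropper bottle on the bench upright in the grey tray. Do not tip a dropper bottle over (they are top-heavy), and leave the petri dish, the vial and the slide box where they are.

Things in the scene. Friction and masses are not known exactly. Their poses are not given: they have to be found in the camera images.
- stand: Clamp stand, fixed: grey foot 120 x 120 x 12 mm with an upright steel collet housing (diameter 40 mm) in its middle, top face at 60 mm. Origin: centre of the foot's underside. Its +y axis is the direction of the black index line on the foot (from the housing outward to the edge), over which the hook arm must point. The nut's bar sweeps over the other (-y) side.
- collet_mouth (a point): Centre of the collet's mouth on the top face of the housing, 60 mm above the bench. The bore is 42 mm deep, with four jaws inside that stand 7.2 mm from the axis with the nut at 0 and close by 1 mm per rad of nut: they touch the 12 mm shank at a nut reading of about 1.2 and grip it firmly at the stop.
- nut (a joint): Collet nut (steel ring, diameter 52 mm, round the housing) with a bar and upright knob. 0 = open, 1.8 rad = stop, tight; clockwise from above increases it. Stays where left; friction 0.25 N m, about 3 N at the knob, rising to about 4 N when it grips. At reading q the bar points at angle -0.5 - q from the stand's +x (counter-clockwise positive). Starts at 0 to 0.2, when the shank can enter.
- nut_knob (a point): Centre of the upright round black knob at the end of the nut's bar: diameter 18 mm, from 38 to 80 mm above the bench, this point at 62 mm, 88 mm from the nut's axis. It turns with the nut; grasp it from above and lead it round the collet axis, letting it turn between the pads.
- mast: Hook mast, loose, 214 mm tall, 0.2 kg: shank (diameter 12 mm, 42 mm long, foot tapered), collar (diameter 28, 6 mm thick), 10 mm rod, hook arm (diameter 8 mm) at height 165 mm along its +x, tip at 79 mm turned up to 187 mm, black grip head 14 (x) x 18 (y) mm from 180 to 214 mm. Origin: shank's lower end; z up. Starts upright in the storage block, collar on the block's top, shank 42 mm deep.
- mast_head (a point): Centre of the mast's grip head, 197 mm above the mast's origin. Best grasped across its 18 mm (mast y), so that the fingers clear the arm.
- collar (a point): Centre of the underside of the mast's collar, 42 mm above the mast's origin; it lies on the collet mouth when the shank is fully home.
- hook_seat (a point): Point above the hook arm, 55 mm out along the mast's +x axis and 172 mm above its origin, where the middle of the basket's bail lies when it hangs on the arm.
- holder: White storage block, fixed, 70 x 70 x 50 mm, with a 46 mm deep hole, diameter 15.5 mm, in its top. Origin: centre of its underside.
- basket: Steel wire basket, loose, 0.09 kg, 53 x 53 mm, sides 42 mm high. Rigid bail: two 6 mm wires rise at x = -25 and +25 mm to a straight bar along x, centre line at 110 mm, with a grey grip tab on it, 20 (x) x 12 (y) mm, from 111 to 147 mm. Opening in the bail 44 mm wide, 65 mm high. Origin: centre of the underside; z up.
- bail (a point): Middle of the bail's bar, 110 mm above the basket's underside. To hang, the bar lies across the hook arm (at right angles, seen from above), between the rod and the upturned tip; the arm passes in through the bail's opening from the tip's end.
- basket_tab (a point): Point in the grip tab, 135 mm above the basket's underside, where the pads' centre may grasp it, across its 20 mm (basket x).
- tray: Grey shallow tray, fixed, 80 (x) by 220 (y) by 12 mm, walls and floor 4 mm. Origin: centre of its underside; long side along its y.
- dropper1: Brown dropper bottle with a black dropper top, 76 mm tall, loose, top-heavy: round body of diameter 25 mm up to 46 mm, above it the narrow dropper (diameter 20 to 52 mm, then 10 mm). Origin: centre of its underside; z up. Two or three of the droppers are present.
- dropper2: Second dropper bottle, the same; absent in some starts.
- dropper3: Third dropper bottle, the same; absent in some starts.
- petri: Closed petri dish, diameter 91 mm, 15 mm high, bystander. Origin: centre of its underside.
- vial: Small brown vial with a green cap, diameter 23 mm, 38 mm high, bystander. Origin: centre of its underside.
- slides: Small slip-lid box, light blue lid, 34 x 83 x 30 mm, bystander. Origin: centre of its underside.

How it is judged:
By the outcome, as a careful person would: the job done as asked, in the order asked, and still so for the second after the job is handed in, with the robot touching nothing.
Of dropper1, dropper2, dropper3 only 2 to 3 are there at a start; the rules pass over those that are not, and their reading is None.
At some moment in a run one of basket may be knocked a few centimetres aside while the robot is not near it.
It also fails if it takes over 210 s, if anything falls off the work surface, if the arm or the gripper's body presses on something with over 40 N, if the wrist force passes 120 N, or if a joint passes its speed limit or range.

## Robot

A 6-joint arm with a two-finger parallel gripper is mounted at the origin on a cart in front of the work surface, level with it; the furniture and walls round the work are solid. World frame = base frame: x ahead of the robot, y to its left, z up, the work surface at z = 0. Lengths are in mm, angles in rad, forces in N, time in s.
With the tool pointing down it reaches from about 350 to 925 mm from the base axis. Payload 6.4 kg.
Tool frame: the origin (TCP) lies midway between the tips of the shut fingers; the grasp point (between the pads) lies 19 mm behind it; z points along the fingers, y is the line along which they close (so a half turn about z gives the same grasp; the last joint's range is limited). The gripper opens to 85 mm and grips with 20 to 120 N. Pads are 22 mm wide; open, the fingers measure 114 mm over their backs; the gripper's body (76 mm by 85 mm) begins 54 mm behind the grasp point. The pads swing forward as they close: fully open they stand 13 mm farther back than shut.
Start: joints at [0.977, 0.245, 1.558, -0, 1.339, -0.174], TCP at [264.924, 593.573, 231.29] pointing down, gripper open.
Joint ranges: [-3.13, 3.13], [-1.02, 2.26], [0.13, 2.54], [-0.95, 4.09], [0.21, 2.88], [-2.74, 2.74]. Speed limits (rad/s): [2.57, 2.57, 3.14, 3.14, 3.14, 3.14].

## Interface

Orientations are given as a unit quaternion [w, x, y, z].
In Python, from bench import ctrl gives the robot as it stands.
- The arm moves only by the shell command python3 jog.py 'ROWS'. ROWS is rows parted by semicolons, their numbers by spaces, 1 to 20 of them, each of 7 numbers: the finger opening in mm, then dx, dy, dz in mm, then a rotation vector rx, ry, rz in rad; each row is the pose to reach, as a shift and turn from the pose commanded when the command began, along the tool's axes at that moment; what a row does not reach only later rows make up. A row lasts 1/10 s, in which the tool goes at most 50 mm and 0.15 rad, less where a joint would pass 70% of its speed; a pose out of reach is approached as far as the arm can. The fingers move at their own pace and stop on an object; the grip force is fixed at half the most. Time passes only in rows, so rows that do not move let the fingers close. It prints the time, the measured TCP pose, the force, the opening and the grip force at its end.
- ctrl.state(): the state, without advancing time (a new reading comes with each control period).
- ctrl.camera(name): name is "scene" or "top"; returns the picture (384x512x3 uint8, red, green, blue); there is no depth.
- ctrl.calibration(name): a dict with "K" (3x3 intrinsics, pixels), "R" (3x3) and "t" (3): a world point X has camera coordinates R X + t. Camera axes: x right, y down, z forward; pixel columns grow to the right and rows downward; lengths in mm; the calibration is good to about 2 mm. A picture is of the moment at which its call begins. calibration takes no time and is no camera call.
- ctrl.job_done(): hands the job in; it is judged then, once.
The state is a dict: "t": time; "joints": joint angles; "dq": joint speeds; "joint_torque": joint torques, N m; "ee_pos": TCP position; "eef_rot": TCP orientation; "contact_force": force on the tool from outside, world axes, zero at the start; "wrist_torque": the same for the moment, N m; "grip_width": finger opening in mm; "grip_force": force on a finger pad.
Only numpy, scipy, OpenCV 4.12 (cv2) and the standard library are available. Lean on these libraries where they do the work, as an engineer would, in place of code of your own. Each camera call takes 0.05 s, during which the arm holds its last target. There are 200 camera calls.

## Working session

There is one attempt and no reset: what is moved stays moved. The work goes in short steps, Python scripts to look and compute and a shell command to move; the robot and the scene stay as the last step left them, time stands still between calls to the robot, and variables do not carry over. Pictures are saved under pics/ and viewed, at most 15 in all, crops included, and the job is handed in when it is done.

```bash
ls; mkdir -p pics
python3 - <<'E'
from bench import ctrl
import cv2,numpy as np
np.set_printoptions(precision=3,suppress=True)
for n in("scene","top"):
    im=ctrl.camera(n); cv2.imwrite(f"pics/{n}0.png",cv2.resize(im[:,:,::-1],(800,600),interpolation=cv2.INTER_CUBIC)); np.save(f"pics/{n}0.npy",im)
    c=ctrl.calibration(n); print(n,c["K"],c["R"],c["t"], -c["R"].T@c["t"])
print(ctrl.state())
E
```

```text
bench.py
jog.py
pics
scene [[392.609   0.    253.627]
 [  0.    392.609 190.734]
 [  0.      0.      1.   ]] [[ 0.622 -0.783 -0.01 ]
 [-0.397 -0.305 -0.866]
 [ 0.675  0.543 -0.5  ]] [-352.543  360.295  780.027] [-163.813 -589.44   698.761]
top [[426.242   0.    258.525]
 [  0.    426.242 187.744]
 [  0.      0.      1.   ]] [[-0.004 -1.    -0.005]
 [-0.975  0.006 -0.224]
 [ 0.224  0.004 -0.975]] [  35.256  613.469 1208.021] [ 327.454   26.639 1314.902]
{'t': 0.1, 'joints': array([ 0.977,  0.246,  1.559, -0.   ,  1.339, -0.174]), 'dq': array([-0.   , -0.001, -0.003,  0.001,  0.001, -0.   ]), 'joint_torque': array([ -0.001, -43.067, -32.713,  -0.   ,   0.003,   0.   ]), 'ee_pos': array([264.639, 593.127, 230.247]), 'eef_rot': array([-0.   ,  0.208,  0.978, -0.001]), 'contact_force': array([-0.462,  0.18 ,  0.111]), 'wrist_torque': array([ 0.   , -0.009, -0.005]), 'grip_force': 0.0, 'grip_width': 85.25159623861241}
```

View pics/scene0.png

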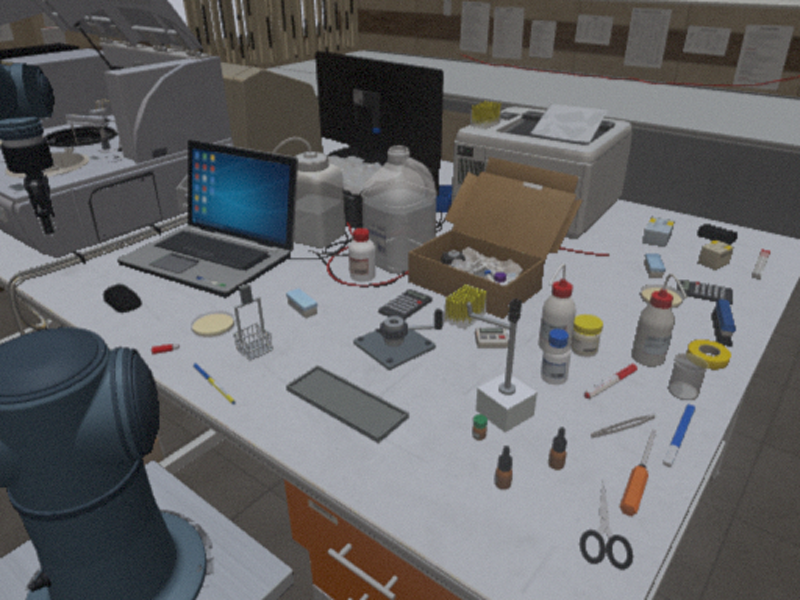

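View pics/top0.png

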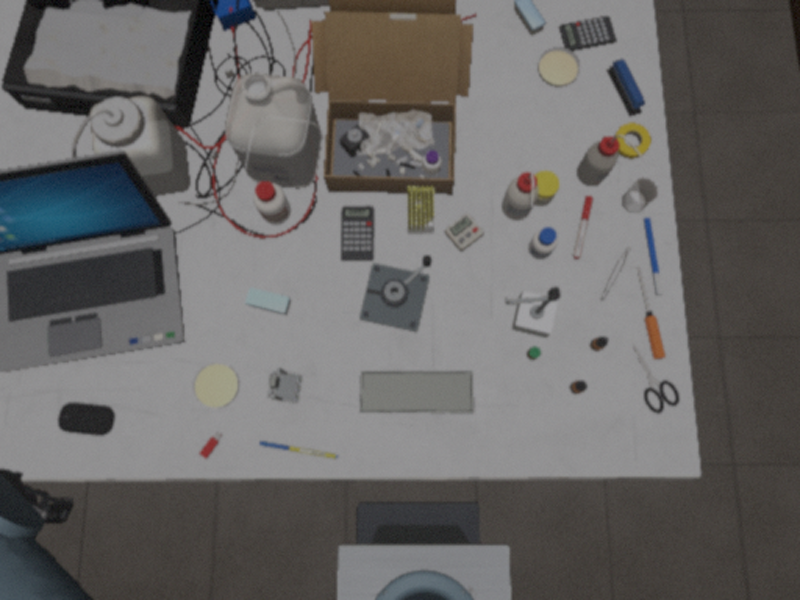

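The two views show the stand at top pixel (395,290) with the knob at (427,261), the mast in its block at (537,312), the basket at (285,385) and the tray at (417,391). There are two droppers, at (579,387) and (599,343), with the vial at (534,353). I'll enlarge these to measure them.

```bash
cat > h.py <<'E'
import numpy as np,cv2
from bench import ctrl
np.set_printoptions(precision=3,suppress=True)
C={n:ctrl.calibration(n) for n in("scene","top")}
def ray(n,uv):
    c=C[n]; d=c["R"].T@np.linalg.solve(c["K"],[uv[0],uv[1],1.]); return -c["R"].T@c["t"],d
def plane(n,uv,z):
    o,d=ray(n,uv); return o+d*(z-o[2])/d[2]
def two(a,b):  # scene px, top px
    o1,d1=ray("scene",a);o2,d2=ray("top",b)
    s=np.linalg.lstsq(np.c_[d1,-d2],o2-o1,rcond=None)[0]
    p,q=o1+s[0]*d1,o2+s[1]*d2
    return (p+q)/2,np.linalg.norm(p-q)
def proj(n,X):
    c=C[n];p=c["K"]@(c["R"]@np.asarray(X,float)+c["t"]);return p[:2]/p[2]
def crop(im,x,y,w,h,s):
    return cv2.resize(im[y:y+h,x:x+w,::-1],None,fx=s,fy=s,interpolation=cv2.INTER_CUBIC)
E
python3 - <<'E'
from h import *
t=np.load("pics/top0.npy");s=np.load("pics/scene0.npy")
# each 400x300 at x5 => 80x60
a=crop(t,215,155,80,60,5);b=crop(t,315,175,80,60,5);c=crop(t,155,215,80,60,5);d=crop(t,330,200,80,60,5)
cv2.imwrite("pics/m1.png",np.vstack([np.hstack([a,b]),np.hstack([c,d])]))
a=crop(s,220,180,80,60,5);b=crop(s,290,180,100,75,4);c=crop(s,130,170,80,60,5);d=crop(s,290,260,80,60,5)
cv2.imwrite("pics/m2.png",np.vstack([np.hstack([a,b]),np.hstack([c,d])]))
E
```

```text
(no output)
```

View pics/m1.png

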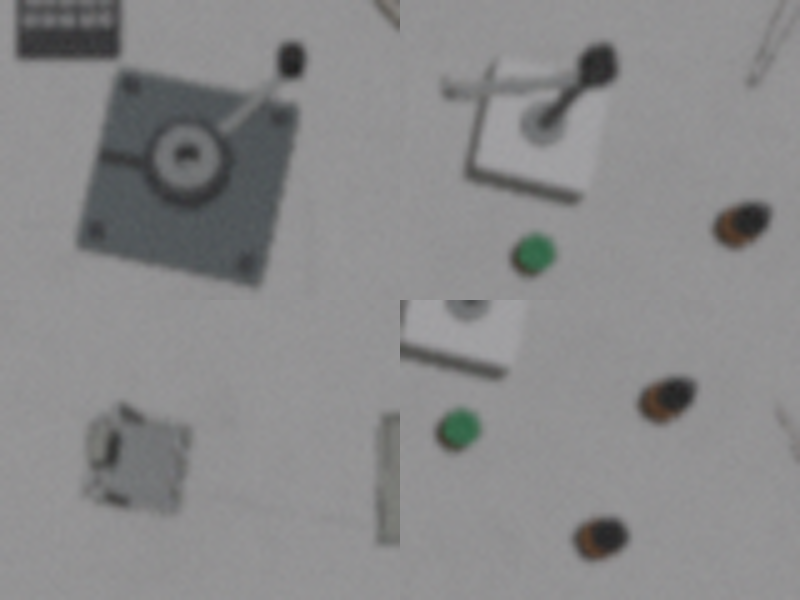

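View pics/m2.png

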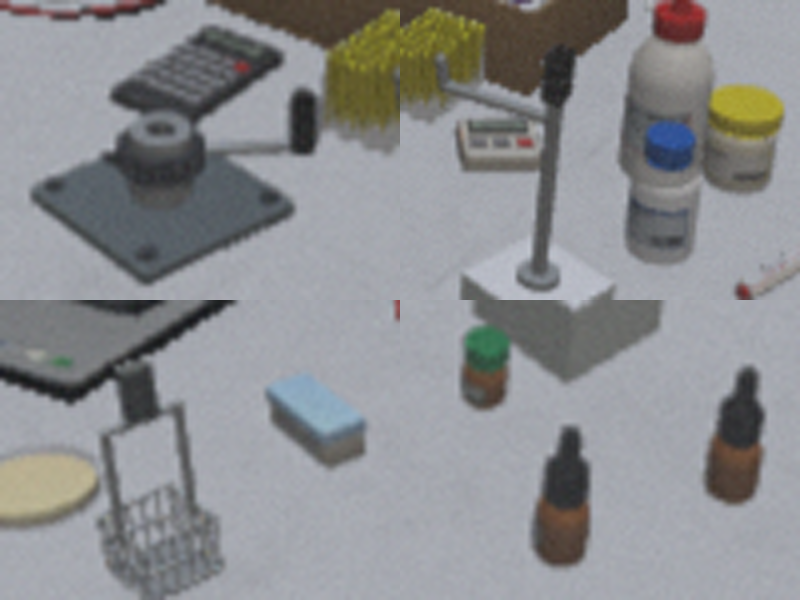

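The crops show the index line running left (world +y), knob at top crop (290,60), mast arm pointing to the left as well, the basket's tab toward the far-left of its base, and two upright droppers. Next I'll get precise positions from colour masks.

```bash
cat >> h.py <<'E'
def blob(m,x,y,w,h,show=False):
    """centroid, bbox of largest component of mask in window"""
    s=m[y:y+h,x:x+w].astype(np.uint8);k,l,st,ce=cv2.connectedComponentsWithStats(s)
    i=1+np.argmax(st[1:,4]); return ce[i]+[x,y],st[i]+[x,y,0,0,0],(l==i)
E
python3 - <<'E'
from h import *
t=np.load("pics/top0.npy").astype(int);s=np.load("pics/scene0.npy").astype(int)
dk=lambda i:i.max(2)<70
grn=lambda i:(i[...,1]>i[...,0]+25)&(i[...,1]>i[...,2]+15)
brn=lambda i:(i[...,0]>i[...,2]+25)
# foot: bluish-grey darker
sub=t[160:220,225:280]; 
f=(t.max(2)<125)&(t[...,2]>t[...,0]+3)
c,st,l=blob(f,222,162,58,56); cnt=max(cv2.findContours(l.astype(np.uint8),0,1)[0],key=cv2.contourArea)
r=cv2.minAreaRect(cnt); bx=cv2.boxPoints(r)+[222,162]; P=np.array([plane("top",b,12) for b in bx]); 
print("foot",r,bx,"\n",P,P.mean(0),[np.linalg.norm(P[i]-P[i-1]) for i in range(4)],[np.degrees(np.arctan2(*(P[i]-P[i-1])[1::-1])) for i in range(4)])
for n,w1,w2 in [("knob",(276,195,12,20),(268,160,12,14)),("head",(320,188,18,20),(346,178,16,20))]:
    a,sa,_=blob(dk(s),*w1);b,sb,_=blob(dk(t),*w2);print(n,a,sa,b,sb,two(a,b))
for n,w1,w2 in [("drA",(312,282,20,35),(360,240,18,14)),("drB",(350,270,20,35),(372,212,20,16))]:
    a,sa,_=blob(dk(s),*w1);b,sb,_=blob(dk(t),*w2);print(n,a,sa,b,sb,two(a,b))
    a,sa,_=blob(brn(s),*w1);b,sb,_=blob(brn(t),*w2);print(n,"brown",a,sa,b,sb)
b,sb,_=blob(grn(t),332,218,20,16);print("vial",b,plane("top",b,38))
print("lines", plane("top",(215+103/5-.4,155+155/5-.4),12),plane("top",(215+187/5-.4,155+153/5-.4),60),plane("scene",(220+158/5-.4,180+130/5-.4),60))
E
```

```text
foot ((30.205883026123047, 27.676469802856445), (37.593021392822266, 37.593021392822266), 14.03624439239502) [[229.412 203.353]
 [238.529 166.882]
 [275.    176.   ]
 [265.882 212.471]] 
 [[577.583 123.193  12.   ]
 [695.177  95.527  12.   ]
 [664.624 -19.775  12.   ]
 [548.246   9.967  12.   ]] [621.407  52.228  12.   ] [np.float64(116.96462980382272), np.float64(120.80454543179819), np.float64(119.28107945592696), np.float64(120.11937502874935)] [np.float64(75.4738849773594), np.float64(-13.23910958011649), np.float64(-104.84091226836782), np.float64(165.66405778751812)]
knob [280.275 204.51 ] [278 199   5  12  51] [272.571 166.619] [271 164   4   6  21] (array([683.013, -11.705,  57.921]), np.float64(1.6507466319800705))
head [328.98 197.91] [325 191  10  16 100] [353.854 188.122] [351 185   7   7  41] (array([ 579.905, -222.84 ,  208.329]), np.float64(1.9162362619901174))
drA [323.023 294.875] [319 286   8  16  88] [370.912 246.765] [368 244   7   6  34] (array([ 439.242, -300.366,   47.356]), np.float64(3.753245517833322))
drA brown [322.5   303.731] [318 300  10  10  52] [367.3 248.2] [366 246   4   5  10]
drB [357.881 282.786] [354 274   8  16  84] [384.265 218.706] [381 216   7   6  34] (array([ 522.499, -345.551,   48.203]), np.float64(3.950964389570529))
drB brown [357.   291.48] [353 287   9  11  50] [380.75  220.833] [379 218   5   6  12]
vial [341.892 225.135] [ 504.008 -218.137   38.   ]
lines [634.225 105.619  12.   ] [623.874  51.879  60.   ] [621.858  52.612  60.   ]
```

Run:
```python
from h import *
f=lambda x0,y0,u,v,k:(x0+(u+.5)/k-.5,y0+(v+.5)/k-.5)
T=lambda u,v:f(315,175,u-400,v,5); S=lambda u,v:f(290,180,u-400,v,4)
print("collar",plane("top",T(541,128),56),plane("scene",S(538,276),56))
print("head",plane("top",(353.854,188.122),209),plane("scene",(328.98,197.91),205))
print("tip two",two(S(442,62),T(449,88)), plane("top",T(449,88),193),plane("scene",S(441,58),195))
print("arm",plane("top",T(470,86),175),plane("top",T(565,76),175),plane("scene",S(450,87),173),plane("scene",S(545,117),173))
for n,a,b in(("A",(323.02,294.9),(370.9,246.8)),("B",(357.9,282.8),(384.3,218.7))):
    for z in(56,58,60,64):print(n,z,plane("scene",a,z),plane("top",b,z))
# brown body centroid z~22 scene
print(plane("scene",(322.5,303.7),23),plane("scene",(357,291.5),23))
B=lambda u,v:f(155,215,u,v-300,5); D=lambda u,v:f(130,170,u,v-300,5)
print("tab top",two(D(133,370),B(98,447)),plane("top",B(100,445),147),plane("scene",D(133,366),147))
print("bar ends scene z110",plane("scene",D(107,436),110),plane("scene",D(180,407),110))
print("posts top z110?",plane("top",B(125,408),100),plane("top",B(110,498),100))
print("rim corners z42 top",[plane("top",B(u,v),42)[:2] for u,v in((98,415),(192,425),(180,514),(85,500))])
print("floor scene corners",[plane("scene",D(u,v),0)[:2] for u,v in((150,598),(222,566),(100,545))])
# tray
t=np.load("pics/top0.npy").astype(int)
i=t[225:275,220:312]; 
m=(t.max(2)<140)
c,st,l=blob(m,222,228,90,45); print(st); cnt=max(cv2.findContours(l.astype(np.uint8),0,1)[0],key=cv2.contourArea)
bx=cv2.boxPoints(cv2.minAreaRect(cnt))+[222,228]; P=np.array([plane("top",b,10) for b in bx]);print(bx,P,P.mean(0))
```

```text
collar [ 576.901 -221.051   56.   ] [ 578.906 -225.02    56.   ]
head [ 579.137 -221.896  209.   ] [ 585.948 -220.87   205.   ]
tip two (array([ 572.738, -146.476,  191.98 ]), np.float64(1.6099346664000722)) [ 571.974 -145.688  193.   ] [ 572.926 -146.366  195.   ]
arm [ 576.952 -159.976  175.   ] [ 582.262 -212.179  175.   ] [ 577.836 -151.268  173.   ] [ 583.533 -216.673  173.   ]
A 56 [ 432.738 -305.416   56.   ] [ 437.182 -296.588   56.   ]
A 58 [ 430.882 -306.299   58.   ] [ 437.008 -296.075   58.   ]
A 60 [ 429.026 -307.183   60.   ] [ 436.834 -295.561   60.   ]
A 64 [ 425.313 -308.951   64.   ] [ 436.485 -294.534   64.   ]
B 56 [ 515.996 -349.799   56.   ] [ 520.116 -341.685   56.   ]
B 58 [ 513.881 -350.545   58.   ] [ 519.81 -341.1    58.  ]
B 60 [ 511.766 -351.29    60.   ] [ 519.504 -340.514   60.   ]
B 64 [ 507.535 -352.782   64.   ] [ 518.892 -339.344   64.   ]
[ 438.43  -303.751   23.   ] [ 522.487 -348.771   23.   ]
tab top (array([440.377, 262.529, 145.745]), np.float64(1.8636369947496356)) [440.597 261.79  147.   ] [442.85  263.808 147.   ]
bar ends scene z110 [418.807 265.708 110.   ] [467.55  257.953 110.   ]
posts top z110? [466.113 257.807 100.   ] [415.274 264.41  100.   ]
rim corners z42 top [array([468.632, 284.835]), array([462.384, 228.449]), array([409.894, 233.975]), array([418.366, 290.536])]
floor scene corners [array([419.696, 250.001]), array([469.759, 241.125]), array([437.943, 320.655])]
[ 229  236   76   30 2071]
[[228.827 263.974]
 [229.447 235.423]
 [304.499 237.054]
 [303.878 265.606]] [[ 391.782  123.092   10.   ]
 [ 477.988  122.15    10.   ]
 [ 471.825 -107.506   10.   ]
 [ 385.863 -103.176   10.   ]] [431.864   8.64   10.   ]
```

```bash
cat >> h.py <<'E'
from scipy.spatial.transform import Rotation as Ro
def go(x,y,z,yaw):
    """tool shift/turn from the measured pose to TCP (x,y,z), tool z down, tool y at yaw deg"""
    s=ctrl.state();w=s["eef_rot"];R=Ro.from_quat([w[1],w[2],w[3],w[0]])
    a=np.radians(yaw);Y=np.array([np.cos(a),np.sin(a),0]);Z=np.array([0,0,-1.]);X=np.cross(Y,Z)
    Rt=Ro.from_matrix(np.c_[X,Y,Z]); p=R.inv().apply(np.array([x,y,z])-s["ee_pos"])
    print("t %.1f"%s["t"],"at",s["ee_pos"],"d",p.round(1),"rot",(R.inv()*Rt).as_rotvec().round(3),"rows>",int(np.ceil(max(np.linalg.norm(p)/50,(R.inv()*Rt).magnitude()/.15))))
E
python3 -c "
from h import *
go(579.5,-222.3,270,6)
for n,x,y in (('A',437,-300),('B',520,-345)):
  for k in ('scene','top'): print(n,k,[proj(k,[x,y,z]) for z in (0,46,76)])"
python3 jog.py '85 0 0 -40 0 0 0; 85 -620 -616 -39 0 0 1.046;85 -620 -616 -39 0 0 1.046;85 -620 -616 -39 0 0 1.046;85 -620 -616 -39 0 0 1.046;85 -620 -616 -39 0 0 1.046;85 -620 -616 -39 0 0 1.046;85 -620 -616 -39 0 0 1.046;85 -620 -616 -39 0 0 1.046;85 -620 -616 -39 0 0 1.046;85 -620 -616 -39 0 0 1.046;85 -620 -616 -39 0 0 1.046;85 -620 -616 -39 0 0 1.046;85 -620 -616 -39 0 0 1.046;85 -620 -616 -39 0 0 1.046;85 -620 -616 -39 0 0 1.046;85 -620 -616 -39 0 0 1.046;85 -620 -616 -39 0 0 1.046;85 -620 -616 -39 0 0 1.046;85 -620 -616 -39 0 0 1.046'; python3 -c "
from h import *
go(579.5,-222.3,188,6)"
```

```text
t: 2.1
ee_pos: [580.1, -224.6, 269.1]
eef_rot: [-0.001, 0.67, 0.742, -0.0]
contact_force: [0.2, 0.1, -0.3]
grip_width: 85.2
grip_force: 0.0
t 2.1 at [ 580.068 -224.594  269.123] d [ 2.3 -0.2 81.1] rot [-0.001 -0.    -0.003] rows> 2
```

```bash
python3 jog.py '60 2 0 20 0 0 0;60 2 0 40 0 0 0;60 2 0 60 0 0 0;60 2 0 75 0 0 0;60 2 0 81 0 0 0;60 2 0 81 0 0 0'
python3 - <<'E'
from h import *
for n in("scene","top"): np.save(f"pics/{n}1.npy",ctrl.camera(n))
s=np.load("pics/scene1.npy");t=np.load("pics/top1.npy")
cv2.imwrite("pics/g1.png",np.hstack([crop(s,285,140,80,120,5),crop(t,315,150,80,120,5)]))
go(579.5,-222.3,188,6)
E
```

```text
t: 2.7
ee_pos: [579.3, -218.9, 188.4]
eef_rot: [-0.001, 0.669, 0.743, -0.0]
contact_force: [0.2, 0.2, 0.0]
grip_width: 60.3
grip_force: 0.0
t 2.8 at [ 580.298 -219.691  190.305] d [-2.5 -1.1  2.3] rot [0.001 0.001 0.001] rows> 1
```

View pics/g1.png

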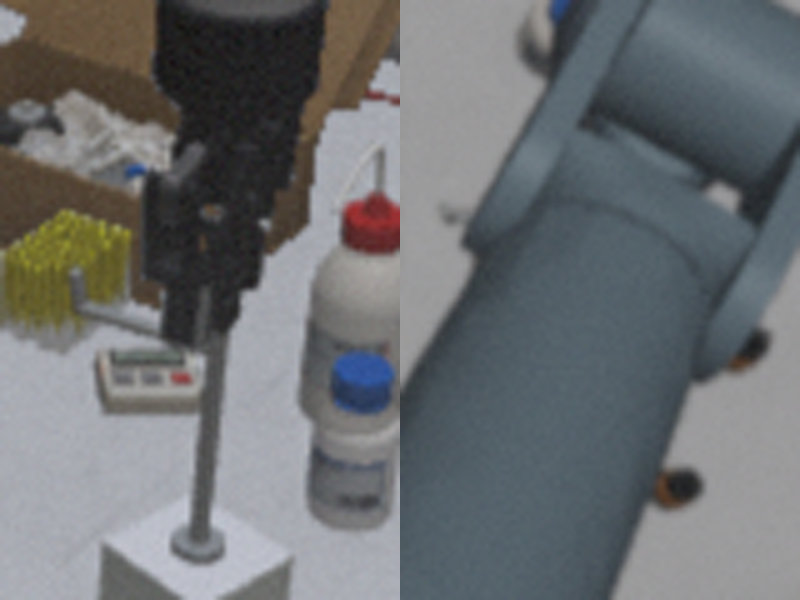

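The view shows the fingers straddling the mast head (crop (200,310)), with the arm free to the left. Now I'll shift 2.5 mm and close.

```bash
python3 jog.py '60 -2.5 -1 2 0 0 0;60 -2.5 -1 2 0 0 0;30 -2.5 -1 2 0 0 0;14 -2.5 -1 2 0 0 0;14 -2.5 -1 2 0 0 0;14 -2.5 -1 2 0 0 0;14 -2.5 -1 2 0 0 0;14 -2.5 -1 2 0 0 0'; python3 -c "
from h import *
s=ctrl.state();print(s)
go(579.5,-222.3,188,6)"
```

```text
t: 3.6
ee_pos: [579.3, -222.3, 187.5]
eef_rot: [0.0, 0.669, 0.743, 0.0]
contact_force: [1.1, 1.1, 0.9]
grip_width: 17.1
grip_force: 59.2
{'t': 3.6, 'joints': array([-0.549,  0.218,  1.672,  0.   ,  1.25 , -0.654]), 'dq': array([-0.   , -0.001,  0.   ,  0.   ,  0.001,  0.   ]), 'joint_torque': array([ -0.192, -39.974, -30.572,  -0.152,   0.254,  -0.003]), 'ee_pos': array([ 579.323, -222.315,  187.533]), 'eef_rot': array([0.   , 0.669, 0.743, 0.   ]), 'contact_force': array([1.1  , 1.139, 0.899]), 'wrist_torque': array([ 0.029, -0.209,  0.007]), 'grip_force': 59.20978546142578, 'grip_width': 17.10735135791696}
t 3.6 at [ 579.323 -222.315  187.533] d [-0.   0.2 -0.5] rot [0.001 0.    0.   ] rows> 1
```

```bash
python3 jog.py '14 0 0 -10 0 0 0;14 0 0 -20 0 0 0;14 0 0 -30 0 0 0;14 0 0 -42 0 0 0;14 0 0 -54 0 0 0;14 0 0 -70 0 0 0;14 0 0 -90 0 0 0;14 0 0 -100 0 0 0;14 0 0 -100 0 0 0'; python3 -c "
from h import *
s=ctrl.state();print(s['contact_force'],s['grip_width'])
go(622,52.3,288,-14)"
```

```text
t: 4.5
ee_pos: [579.9, -222.8, 290.1]
eef_rot: [0.002, 0.669, 0.743, 0.0]
contact_force: [0.5, -0.0, -2.8]
grip_width: 17.2
grip_force: 58.9
[ 0.501 -0.009 -2.763] 17.180123494813937
t 4.5 at [ 579.916 -222.765  290.08 ] d [269.1  70.7   1.6] rot [0.004 0.002 0.349] rows> 6
```

```bash
python3 jog.py '14 25 7 2 0 0 .04;14 60 16 2 0 0 .09;14 100 26 2 0 0 .14;14 140 37 2 0 0 .19;14 180 47 2 0 0 .24;14 215 57 2 0 0 .29;14 245 65 2 0 0 .33;14 262 69 2 0 0 .345;14 269 71 2 0 0 .349;14 269 71 2 0 0 .349;14 269 71 2 0 0 .349;14 269 71 2 0 0 .349'
python3 - <<'E'
from h import *
for n in("scene","top"): np.save(f"pics/{n}2.npy",ctrl.camera(n))
s=np.load("pics/scene2.npy");t=np.load("pics/top2.npy")
cv2.imwrite("pics/g2.png",np.hstack([crop(s,215,125,80,120,5),crop(t,215,125,80,120,5)]))
go(622,52.3,288,-14)
for z in (288-188+8,150): print(proj("scene",[622,52.3,z]))
print(proj("scene",[622,52.3,60]))
E
```

```text
t: 5.7
ee_pos: [621.4, 51.6, 285.1]
eef_rot: [-0.0, 0.788, 0.615, -0.0]
contact_force: [-0.2, -0.7, -1.4]
grip_width: 17.4
grip_force: 58.9
t 5.8 at [621.47   51.735 285.264] d [ 0.7  0.4 -2.7] rot [-0.     0.    -0.001] rows> 1
[251.102 192.021]
[250.914 179.664]
[251.309 205.614]
```

View pics/g2.png

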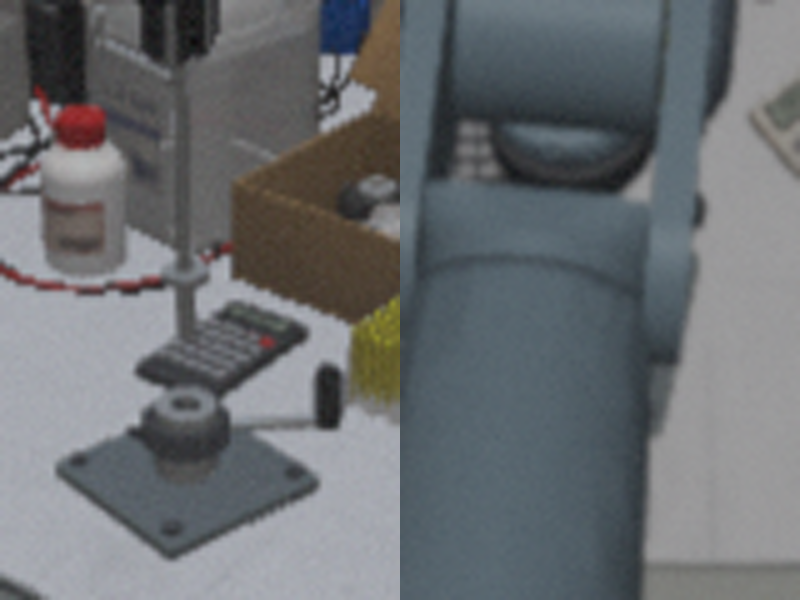

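The scene crop shows the shank's foot at (187,340), about 1 px right of the collet hole at (183,402), and the mast looks vertical. I'll measure that offset in sub-pixels.

Run:
```python
from h import *
s=np.load("pics/scene2.npy").astype(int);s0=np.load("pics/scene0.npy").astype(int)
print("shank rows");
for r in range(181,194,2): print(r,s[r,244:260].sum(1)//3)
print("rod");
for r in range(150,176,6): print(r,s[r,244:260].sum(1)//3)
print("hous top, hole")
for r in range(201,210): print(r,s[r,240:264].sum(1)//3)
print("collar")
for r in range(174,184): print(r,s[r,242:262].sum(1)//3)
```

```text
shank rows
181 [ 62  67  56  60  79  84  88  97  98  91  87  87 123 161 168 169]
183 [149 150 148 149 162 156  95  79  77  88 151 168 166 169 164 168]
185 [170 168 169 170 167 166  98  77  77  81 162 167 167 169 173 167]
187 [166 166 169 171 170 166 108  80  81  83 145 168 164 135 110  82]
189 [169 166 169 170 170 168 114  81  81  80 106 114 108 114 108  85]
191 [168 171 169 169 170 168 120  81  79  76  78  90 110 115 113  93]
193 [171 171 169 166 143 124 118 101  84  80  86 108 103  91 101  93]
rod
150 [ 72  76  80  83  91 106  85  77  73  90  99  99  99  96  99  98]
156 [ 93  88  86  92  89  90  76  78  75  94 100  97  99  97  99 100]
162 [ 83  79  83  89  93  93  76  77  77  97 102 102  96 100 100  98]
168 [ 89  91  90  91  91  92  73  75  83  94  98 102 100  98  99 100]
174 [167 167 167 152 146 100  77  76  80 109  97  92  97  73  51  66]
hous top, hole
201 [167 169 163 151 127  84  67  60  50  53  65  68  68  68  68  61  60  65
  66  64  57  51  58  94]
202 [169 167 170 173 165 156 151 127  80  79  97  98  97 104 102  83  73  59
  62  55  55  66  97 148]
203 [168 170 168 171 169
[... 873 characters left out ...]
 65]
176 [168 170 170 167 168 167 168 163 113  77  81 114 134 101  96  82  74 136
 146  88]
177 [165 170 165 165 168 166 159 144 100  75  77  99 131 123  93 137 147 163
 166  92]
178 [168 168 167 169 171 151 137 129  94  78  82 103 129 132 129 159 164 169
 166  95]
179 [167 167 168 168 166 135 130 127 110 102 104 119 129 126 121 163 172 171
 170  94]
180 [165 127 117 118 115  98 101 117 115 119 121 119 108  92  98 159 168 170
 170  99]
181 [113  77  62  67  56  60  79  84  88  97  98  91  87  87 123 161 168 169
 164 151]
182 [ 55  63  65  59  57  70 122 118  84  78  79  78 110 145 159 167 165 168
 169 169]
183 [ 72 137 149 150 148 149 162 156  95  79  77  88 151 168 166 169 164 168
 167 170]
```

```bash
python3 jog.py '14 .5 -.7 15 0 0 0;14 .5 -.7 30 0 0 0;14 .5 -.7 38 0 0 0;14 .5 -.7 42 0 0 0;14 .5 -.7 42 0 0 0;14 .5 -.7 42 0 0 0' && python3 jog.py '14 0 0 2 0 0 0;14 0 0 4 0 0 0;14 0 0 6 0 0 0;14 0 0 6 0 0 0'; python3 -c "
from h import *
s=ctrl.state();print(s['contact_force'],s['wrist_torque']);go(620.9,52.4,197.5,-14)"
```

```text
t: 6.4
ee_pos: [621.2, 53.4, 243.6]
eef_rot: [0.0, 0.788, 0.616, 0.0]
contact_force: [0.5, 0.1, -1.6]
grip_width: 17.2
grip_force: 58.8
t: 6.8
ee_pos: [620.7, 53.4, 236.9]
eef_rot: [-0.0, 0.788, 0.616, -0.0]
contact_force: [-0.7, 0.6, -2.2]
grip_width: 17.2
grip_force: 58.9
[-0.736  0.647 -2.15 ] [ 0.004  0.06  -0.009]
t 6.8 at [620.74   53.386 236.897] d [-0.9  0.4 39.4] rot [-0.001  0.     0.   ] rows> 1
```

```bash
python3 jog.py '14 0 0 2 0 0 0;14 0 0 4 0 0 0;14 0 0 6 0 0 0;14 0 0 6 0 0 0'; python3 jog.py '14 0 0 2 0 0 0;14 0 0 4 0 0 0;14 0 0 6 0 0 0;14 0 0 6 0 0 0';python3 -c "
from h import *
s=ctrl.state();print(s['contact_force'],s['wrist_torque']);go(620.9,52.4,197.5,-14)"
```

```text
t: 7.2
ee_pos: [620.8, 53.4, 230.8]
eef_rot: [-0.0, 0.788, 0.616, -0.0]
contact_force: [0.1, 0.1, -2.1]
grip_width: 17.2
grip_force: 58.9
t: 7.6
ee_pos: [620.9, 53.4, 225.0]
eef_rot: [-0.0, 0.788, 0.616, 0.0]
contact_force: [0.6, 0.8, -2.0]
grip_width: 17.3
grip_force: 58.9
[ 0.558  0.799 -2.024] [-0.035 -0.217 -0.028]
t 7.6 at [620.944  53.367 224.956] d [-0.9  0.2 27.5] rot [-0. -0.  0.] rows> 1
```

```bash
python3 jog.py '14 0 0 3 0 0 0;14 0 0 6 0 0 0;14 0 0 9 0 0 0;14 0 0 12 0 0 0;14 0 0 12 0 0 0'; python3 -c "
from h import *
s=ctrl.state();print(s['wrist_torque'])"; python3 jog.py '14 0 0 3 0 0 0;14 0 0 6 0 0 0;14 0 0 9 0 0 0;14 0 0 11 0 0 0;14 0 0 11 0 0 0';python3 -c "
from h import *
s=ctrl.state();print(s['contact_force'],s['wrist_torque']);go(620.9,52.4,197.5,-14)"
```

```text
t: 8.1
ee_pos: [620.9, 53.4, 212.7]
eef_rot: [-0.0, 0.788, 0.616, -0.0]
contact_force: [1.2, -0.9, -1.8]
grip_width: 17.4
grip_force: 58.9
[-0.052 -0.307 -0.062]
t: 8.6
ee_pos: [620.9, 53.4, 201.9]
eef_rot: [-0.0, 0.788, 0.616, -0.0]
contact_force: [0.7, -0.4, -2.7]
grip_width: 16.9
grip_force: 58.9
[ 0.684 -0.411 -2.75 ] [-0.074 -0.435  0.007]
t 8.6 at [620.933  53.362 201.895] d [-0.9  0.2  4.4] rot [-0.  0.  0.] rows> 1
```

Nearly home; press gently until the collar seats.

```bash
python3 jog.py '14 0 0 1 0 0 0;14 0 0 2 0 0 0;14 0 0 3 0 0 0;14 0 0 3 0 0 0'; python3 jog.py '14 0 0 1 0 0 0;14 0 0 2 0 0 0;14 0 0 2 0 0 0'; python3 jog.py '14 0 0 1 0 0 0;14 0 0 1 0 0 0';python3 -c "
from h import *
s=ctrl.state();print(s['contact_force'],s['wrist_torque']);go(620.9,52.4,197.5,-14)"
```

```text
t: 9.0
ee_pos: [621.0, 53.4, 199.2]
eef_rot: [0.0, 0.788, 0.616, 0.0]
contact_force: [1.2, 0.9, -2.6]
grip_width: 17.4
grip_force: 59.0
t: 9.3
ee_pos: [621.1, 53.4, 197.6]
eef_rot: [0.0, 0.788, 0.616, 0.0]
contact_force: [-0.2, 0.2, -0.5]
grip_width: 17.1
grip_force: 59.1
t: 9.5
ee_pos: [621.3, 53.3, 197.5]
eef_rot: [0.0, 0.788, 0.616, 0.0]
contact_force: [-0.4, 0.3, 4.2]
grip_width: 17.0
grip_force: 59.8
[-0.412  0.331  4.162] [0.006 0.251 0.001]
t 9.5 at [621.33   53.307 197.524] d [-1.  -0.2  0. ] rot [ 0.001 -0.     0.   ] rows> 1
```

```bash
python3 jog.py '40 0 0 -1 0 0 0;40 0 0 -1 0 0 0;40 0 0 -1 0 0 0;45 0 0 -1 0 0 0;45 0 0 -15 0 0 0;45 0 0 -40 0 0 0;45 0 0 -75 0 0 0;45 0 0 -75 0 0 0;45 0 0 -75 0 0 0';python3 -c "
from h import *
s=ctrl.state();print(s['contact_force'],s['grip_width']);go(682.5,-11.5,270,43.7)"
```

```text
t: 10.4
ee_pos: [621.6, 53.3, 273.4]
eef_rot: [0.001, 0.788, 0.616, 0.001]
contact_force: [-0.9, 0.3, 0.9]
grip_width: 44.6
grip_force: 0.0
[-0.934  0.324  0.887] 44.64944093899285
t 10.4 at [621.607  53.343 273.354] d [-48.2  74.7   3.6] rot [ 0.003  0.001 -1.007] rows> 7
```

```bash
python3 jog.py '45 -8 12 3 0 0 -.15;45 -16 25 3 0 0 -.3;45 -24 37 3 0 0 -.45;45 -32 50 3 0 0 -.6;45 -40 62 3 0 0 -.75;45 -48 75 3 0 0 -.9;45 -48 75 3 0 0 -1.007;45 -48 75 3 0 0 -1.007;45 -48 75 3 0 0 -1.007';python3 - <<'E'
from h import *
for n in("scene","top"): np.save(f"pics/{n}3.npy",ctrl.camera(n))
s=np.load("pics/scene3.npy");t=np.load("pics/top3.npy")
cv2.imwrite("pics/g3.png",np.hstack([crop(s,225,80,80,150,4),crop(t,215,105,80,150,4)]))
go(682.5,-11.5,50,43.7)
a,sa,_=blob(s.max(2)<70,276,195,12,20);print(a)
E
```

```text
t: 11.3
ee_pos: [681.6, -11.1, 267.2]
eef_rot: [-0.001, 0.394, 0.919, -0.0]
contact_force: [-0.6, 0.5, 0.6]
grip_width: 44.9
grip_force: 0.0
t 11.4 at [681.735 -11.014 267.753] d [ -1.1   0.3 217.8] rot [-0.001 -0.001 -0.001] rows> 5
[280.25 204.25]
```

View pics/g3.png

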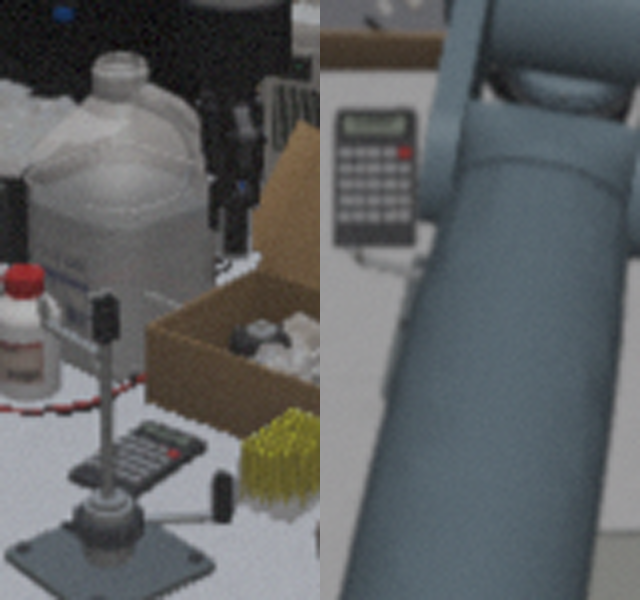

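The picture shows the mast upright with its collar on the mouth, its arm over the index side, and the knob at (222,497), unmoved. Next I'll descend part way and check arm clearance to the mast.

```bash
python3 jog.py '45 -1 0 30 0 0 0;45 -1 0 70 0 0 0;45 -1 0 110 0 0 0;45 -1 0 140 0 0 0;45 -1 0 140 0 0 0';python3 - <<'E'
from h import *
n="scene"; np.save(f"pics/{n}4.npy",ctrl.camera(n))
s=np.load("pics/scene4.npy")
cv2.imwrite("pics/g4.png",crop(s,150,20,200,210,2.8))
go(682.5,-11.5,50,43.7)
E
```

```text
t: 11.9
ee_pos: [678.9, -11.1, 122.3]
eef_rot: [-0.005, 0.393, 0.919, -0.001]
contact_force: [-0.0, -0.4, -0.4]
grip_width: 45.0
grip_force: 0.0
t 11.9 at [681.083 -11.479 125.903] d [-1.3  1.2 75.9] rot [-0.003 -0.004 -0.   ] rows> 2
```

View pics/g4.png

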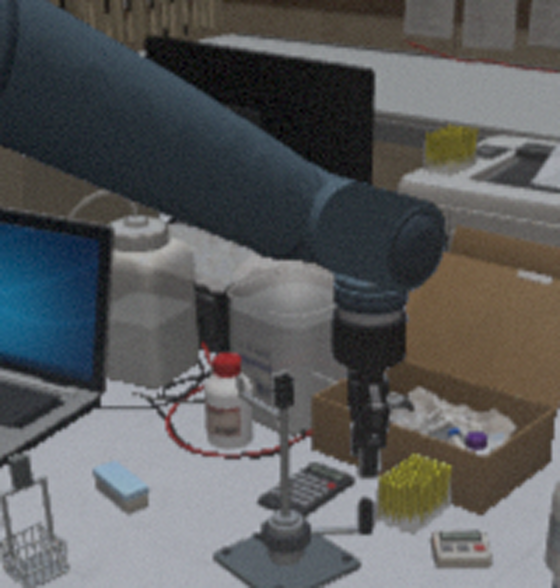

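The wrist stays well above the mast head (375 against the wrist's lower edge at 290) and the forearm rises toward the base, so I can descend onto the knob.

```bash
python3 jog.py '45 -1 1 25 0 0 0;45 -1 1 50 0 0 0;45 -1 1 70 0 0 0;45 -1 1 75 0 0 0;45 -1 1 75 0 0 0;45 -1 1 75 0 0 0;14 -1 1 75 0 0 0;14 -1 1 75 0 0 0;14 -1 1 75 0 0 0;14 -1 1 75 0 0 0;14 -1 1 75 0 0 0';python3 - <<'E'
from h import *
go(682.5,-11.5,50,43.7);s=ctrl.state();print(s['contact_force'],s['wrist_torque'])
c=np.array([621.6,52.8]);p=s["ee_pos"][:2];d=p-c;print(np.linalg.norm(d),np.arctan2(d[1],d[0]))
# arc rows in tool frame: axis c, clockwise
w=s["eef_rot"];R=Ro.from_quat([w[1],w[2],w[3],w[0]])
a0=np.arctan2(d[1],d[0])
for k in range(1,14):
    a=.145*k;q=c+88*np.array([np.cos(a0-a),np.sin(a0-a)]);print("%.3f"%a,R.inv().apply([*(q-p),0]).round(1)[:2])
E
```

```text
t: 13.05
ee_pos: [685.2, -12.3, 55.1]
eef_rot: [0.001, 0.393, 0.92, 0.0]
contact_force: [-1.8, 0.2, 5.5]
grip_width: 15.6
grip_force: 58.6
t 13.1 at [685.159 -12.284  55.09 ] d [ 2.4 -1.4  5.1] rot [0.001 0.002 0.001] rows> 1
[-1.759  0.197  5.526] [0.018 0.287 0.09 ]
90.97125677018865 -0.7972517566372406
0.145 [  3.8 -12.8]
0.290 [  6.4 -25.2]
0.435 [ 10.8 -37.2]
0.580 [ 16.9 -48.4]
0.725 [ 24.5 -58.6]
0.870 [ 33.5 -67.6]
1.015 [ 43.8 -75.2]
1.160 [ 55.  -81.3]
1.305 [ 67.  -85.6]
1.450 [ 79.5 -88.2]
1.595 [ 92.2 -88.9]
1.740 [104.9 -87.8]
1.885 [117.3 -84.9]
```

Run:
```python
from h import *
s=ctrl.state()
c=np.array([621.6,52.8]);p=s["ee_pos"][:2];d=p-c
w=s["eef_rot"];R=Ro.from_quat([w[1],w[2],w[3],w[0]])
a0=np.arctan2(d[1],d[0])
for k in list(range(1,13)):
    a=.145*k;q=c+np.linalg.norm(d)*np.array([np.cos(a0-a),np.sin(a0-a)]);print("%.3f"%a,R.inv().apply([*(q-p),0]).round(1)[:2])
```

```text
0.145 [  0.8 -13.2]
0.290 [  3.5 -26.1]
0.435 [  8.1 -38.4]
0.580 [ 14.4 -50. ]
0.725 [ 22.3 -60.6]
0.870 [ 31.6 -69.9]
1.015 [ 42.2 -77.7]
1.160 [ 53.8 -84. ]
1.305 [ 66.2 -88.5]
1.450 [ 79.1 -91.1]
1.595 [ 92.2 -91.9]
1.740 [105.4 -90.8]
```

Test a short first arc and check the force.

```bash
python3 jog.py '14 .8 -13.2 0 0 0 .145;14 3.5 -26.1 0 0 0 .29;14 8.1 -38.4 0 0 0 .435;14 8.1 -38.4 0 0 0 .435'
python3 - <<'E'
from h import *
s=ctrl.state();print(s['contact_force'],s['wrist_torque'],s['grip_width'])
c=np.array([621.6,52.8]);p=s["ee_pos"][:2];d=p-c;print(np.linalg.norm(d),np.arctan2(d[1],d[0]))
np.save("pics/scene5.npy",ctrl.camera("scene"))
E
```

```text
t: 13.45
ee_pos: [650.7, -32.5, 55.0]
eef_rot: [0.0, 0.583, 0.812, 0.001]
contact_force: [-2.7, 3.4, 7.1]
grip_width: 15.9
grip_force: 59.9
[-2.655  3.418  7.1  ] [ 0.412  0.488 -0.059] 15.885770006651278
90.1000948967156 -1.2413607831174254
```

```bash
python3 jog.py '14 .8 -13.2 0 0 0 .145;14 3.5 -26.1 0 0 0 .29;14 8.1 -38.4 0 0 0 .435;14 14.4 -50 0 0 0 .58;14 22.3 -60.6 0 0 0 .725;14 31.6 -69.9 0 0 0 .87;14 42.2 -77.7 0 0 0 1.015;14 53.8 -84 0 0 0 1.16;14 53.8 -84 0 0 0 1.16;14 53.8 -84 0 0 0 1.16'
python3 - <<'E'
from h import *
s=ctrl.state();print(s['contact_force'],s['wrist_torque'],s['grip_width'])
c=np.array([621.6,52.8]);p=s["ee_pos"][:2];d=p-c;print(np.linalg.norm(d),np.arctan2(d[1],d[0]))
E
```

```text
t: 14.5
ee_pos: [556.8, -6.8, 55.1]
eef_rot: [-0.0, 0.933, 0.361, 0.004]
contact_force: [7.5, 10.5, 1.0]
grip_width: 15.3
grip_force: 59.3
[ 7.516 10.505  1.036] [ 1.681 -1.086 -0.017] 15.28175526995363
88.03394714356425 -2.3981059339022606
```

```bash
python3 jog.py '14 1.5 -6 0 0 0 .07;14 2.2 -11.5 0 0 0 .13;14 2.2 -11.5 0 0 0 .13'
python3 - <<'E'
from h import *
s=ctrl.state();print(s['contact_force'],s['wrist_torque'],s['grip_width'])
c=np.array([621.6,52.8]);p=s["ee_pos"][:2];d=p-c;print(np.linalg.norm(d),np.arctan2(d[1],d[0]))
E
python3 jog.py '14 .3 -4.4 0 0 0 .05;14 .5 -6 0 0 0 .07;14 .5 -6 0 0 0 .07'
python3 - <<'E'
from h import *
s=ctrl.state();print(s['contact_force'],s['wrist_torque'],s['grip_width'])
c=np.array([621.6,52.8]);p=s["ee_pos"][:2];d=p-c;print(np.linalg.norm(d),np.arctan2(d[1],d[0]))
E
```

```text
t: 14.8
ee_pos: [550.6, 1.2, 55.1]
eef_rot: [0.002, 0.954, 0.3, 0.003]
contact_force: [6.0, 0.9, 1.6]
grip_width: 15.9
grip_force: 59.7
[6.033 0.856 1.589] [ 0.293 -0.764  0.343] 15.854087300982165
87.81341226666937 -2.5131214512716475
t: 15.1
ee_pos: [550.9, 1.9, 55.4]
eef_rot: [0.006, 0.964, 0.267, 0.006]
contact_force: [16.6, -16.2, -10.6]
grip_width: 15.7
grip_force: 59.8
[ 16.6   -16.206 -10.556] [-2.363 -2.547  0.339] 15.655987501162258
87.17457693559133 -2.517452262759968
```

The nut is at its stop: the knob stalled with 23 N tangential force. I'll relax, release, and rise.

```bash
python3 jog.py '14 -.3 4 0 0 0 -.05;40 -.3 4 0 0 0 -.05;40 -.3 4 0 0 0 -.05;40 -.3 4 0 0 0 -.05;40 -.3 4 -20 0 0 -.05;40 -.3 4 -60 0 0 -.05;40 -.3 4 -100 0 0 -.05;40 -.3 4 -150 0 0 -.05;40 -.3 4 -190 0 0 -.05;40 -.3 4 -190 0 0 -.05'
python3 - <<'E'
from h import *
go(441,262,260,-8.5);s=ctrl.state();print(s['contact_force'],s['joints'])
E
```

```text
t: 16.1
ee_pos: [549.8, 2.4, 250.6]
eef_rot: [0.003, 0.957, 0.29, 0.006]
contact_force: [0.6, 0.4, 0.4]
grip_width: 39.8
grip_force: 0.0
t 16.1 at [549.814   2.358 250.646] d [  53.9 -276.2  -11.4] rot [ 0.012 -0.005 -0.833] rows> 6
[0.597 0.368 0.418] [-0.202 -0.014  1.804 -0.     1.339  0.78 ]
```

```bash
python3 -c "
from h import *
go(500,-200,260,-8.5)"; python3 jog.py '50 -50 20 0 0 0 -.15;50 -100 40 0 0 0 -.3;50 -140 80 0 0 0 -.45;50 -150 120 0 0 0 -.6;50 -150 150 0 0 0 -.75;50 -150 150 0 0 0 -.83;50 -150 150 0 0 0 -.83'
python3 - <<'E'
from h import *
for n in("scene","top"): np.save(f"pics/{n}6.npy",ctrl.camera(n))
s=np.load("pics/scene6.npy");t=np.load("pics/top6.npy")
a=crop(t,215,155,80,60,5);c=crop(t,145,215,80,60,5)
b=crop(s,220,150,80,80,5);b=cv2.resize(b,(300,300));d=crop(s,130,170,80,60,5)
cv2.imwrite("pics/m3.png",np.vstack([np.hstack([a,np.pad(b,((0,0),(0,100),(0,0)))]),np.hstack([c,d])]))
go(441,262,260,-8.5)
E
```

```text
t 16.1 at [549.814   2.358 250.646] d [-153.8  140.6   -9.4] rot [ 0.012 -0.005 -0.833] rows> 6
t: 16.8
ee_pos: [504.6, -205.9, 241.9]
eef_rot: [-0.001, 0.759, 0.651, -0.0]
contact_force: [-0.1, 0.0, -0.3]
grip_width: 50.5
grip_force: 0.0
t 16.9 at [ 504.745 -204.585  242.369] d [ 451.2 -134.8  -17. ] rot [-0.002 -0.001 -0.006] rows> 10
```

View pics/m3.png

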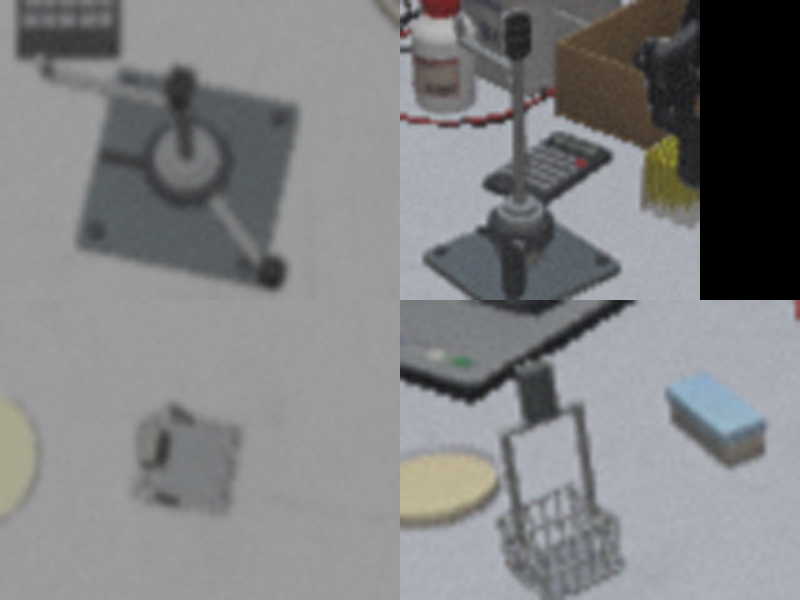

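The crops show the mast seated with its arm over the index line, the knob swung round to (270,270), and the basket not moved. I'll check the angles.

Run:
```python
from h import *
t=np.load("pics/top6.npy").astype(int);s=np.load("pics/scene6.npy").astype(int)
T=lambda u,v:(215+(u+.5)/5-.5,155+(v+.5)/5-.5)
p1=plane("top",T(60,73),183);p2=plane("top",T(165,97),183);d=p1-p2;print("arm",p1,p2,np.degrees(np.arctan2(d[1],d[0])))
p=plane("top",T(46,69),203);print("tip",p,p-[621.6,52.8,203],np.degrees(np.arctan2(p[1]-52.8,p[0]-621.6)))
m=lambda i:i.max(2)<70
b,sb,_=blob(m(t),262,202,14,14);k=plane("top",b,78);print("knob",b,k,np.degrees(np.arctan2(k[1]-52.8,k[0]-621.6)))
p=plane("top",T(103,157),12);q=plane("top",T(145,162),12);d=p-q;print("line",np.degrees(np.arctan2(d[1],d[0])))
b,_,_=blob(m(s),315,160,25,20) if 0 else (0,0,0)
# collar / head
b,sb,_=blob(m(t),244,164,12,14);print("head",b,plane("top",b,215))
B=lambda u,v:(145+(u+.5)/5-.5,215+(v-300+.5)/5-.5); D=lambda u,v:(130+(u-400+.5)/5-.5,170+(v-300+.5)/5-.5)
print("tab top",two(D(534,370),B(150,447)))
```

```text
arm [640.489 119.302 183.   ] [626.485  61.453 183.   ] 76.3909587696745
tip [637.248 125.272 203.   ] [15.648 72.472  0.   ] 77.81621840914332
knob [268.333 209.143] [546.939   3.516  78.   ] -146.57095650175805
line 82.7134477546817
head [250.543 173.029] [620.665  52.616 215.   ]
tab top (array([440.296, 261.373, 146.174]), np.float64(1.7781454173248388))
```

```bash
python3 jog.py '50 45 -13 0 0 0 0;50 90 -27 0 0 0 0;50 135 -40 0 0 0 0;50 180 -54 0 0 0 0;50 225 -67 0 0 0 0;50 270 -81 0 0 0 0;50 315 -94 0 0 0 0;50 360 -108 0 0 0 0;50 405 -121 0 0 0 0;50 451 -135 0 0 0 0;50 451 -135 0 0 0 0;50 451 -135 0 0 0 0;50 451 -135 0 0 0 0'
python3 - <<'E'
from h import *
go(441,262,117,-8.5);s=ctrl.state();print(s['contact_force'])
E
```

```text
t: 18.2
ee_pos: [439.6, 260.6, 243.1]
eef_rot: [0.0, 0.759, 0.651, -0.0]
contact_force: [0.8, 0.1, 1.0]
grip_width: 49.8
grip_force: 0.0
t 18.2 at [439.629 260.602 243.136] d [  1.6   1.2 126.1] rot [-0.     0.    -0.004] rows> 3
[0.83  0.136 0.957]
```

```bash
python3 - <<'E'
from h import *
s=ctrl.camera("scene").astype(int);o=np.load("pics/scene6.npy").astype(int)
print(abs(s-o)[200:232,145:180].mean(), abs(s-o)[230:240,190:220].mean())
E
python3 jog.py '50 1.5 1 30 0 0 0;50 1.5 1 60 0 0 0;50 1.5 1 85 0 0 0;50 1.5 1 105 0 0 0;50 1.5 1 120 0 0 0;50 1.5 1 126 0 0 0;50 1.5 1 126 0 0 0;50 1.5 1 126 0 0 0;30 1.5 1 126 0 0 0;16 1.5 1 126 0 0 0;16 1.5 1 126 0 0 0;16 1.5 1 126 0 0 0;16 1.5 1 126 0 0 0'
python3 - <<'E'
from h import *
go(441,262,117,-8.5);s=ctrl.state();print(s['contact_force'],s['wrist_torque'])
E
```

```text
2.270238095238095 2.187777777777778
t: 19.55
ee_pos: [442.2, 262.5, 118.3]
eef_rot: [0.0, 0.759, 0.651, 0.001]
contact_force: [1.2, -1.5, 6.4]
grip_width: 19.0
grip_force: 59.3
t 19.6 at [442.193 262.523 118.329] d [-0.7 -1.1  1.3] rot [ 0.002 -0.001 -0.004] rows> 1
[ 1.23  -1.469  6.435] [-0.053 -0.093 -0.075]
```

```bash
python3 jog.py '16 0 0 -10 0 0 0;16 0 0 -30 0 0 0;16 0 0 -55 0 0 0;16 0 0 -80 0 0 0;16 0 0 -105 0 0 0;16 0 0 -117 0 0 0;16 0 0 -117 0 0 0;16 0 0 -117 0 0 0;16 0 0 -117 0 0 0'
python3 - <<'E'
from h import *
u=np.array([np.cos(np.radians(76.3)),np.sin(np.radians(76.3))]);c=np.array([621.4,52.8])
go(*(c+135*u),235,-13.7);s=ctrl.state();print(c+135*u,s['contact_force'],s["grip_width"])
E
```

```text
t: 20.45
ee_pos: [440.3, 261.9, 232.4]
eef_rot: [-0.001, 0.759, 0.651, -0.002]
contact_force: [-0.3, 0.1, -0.9]
grip_width: 18.7
grip_force: 58.7
t 20.4 at [440.303 261.91  232.37 ] d [-44.8 222.4  -3.3] rot [-0.003  0.002  0.087] rows> 5
[653.373 183.959] [-0.316  0.084 -0.874] 18.684463144696903
```

```bash
python3 jog.py '16 -3 15 -3 0 0 .01;16 -8 40 -3 0 0 .02;16 -14 70 -3 0 0 .03;16 -20 100 -3 0 0 .04;16 -26 130 -3 0 0 .05;16 -32 160 -3 0 0 .06;16 -38 190 -3 0 0 .07;16 -43 212 -3 0 0 .08;16 -45 222 -3 0 0 .087;16 -45 222 -3 0 0 .087;16 -45 222 -3 0 0 .087;16 -45 222 -3 0 0 .087'
python3 - <<'E'
from h import *
for n in("scene","top"): np.save(f"pics/{n}7.npy",ctrl.camera(n))
s=np.load("pics/scene7.npy");t=np.load("pics/top7.npy")
cv2.imwrite("pics/g7.png",np.hstack([crop(s,185,110,110,120,4),crop(t,195,120,90,120,4)]))
go(653.4,184,235,-13.7);st=ctrl.state();print(st['contact_force'],st["grip_width"])
E
```

```text
t: 21.65
ee_pos: [653.1, 184.7, 237.2]
eef_rot: [-0.0, 0.786, 0.618, -0.0]
contact_force: [-0.6, 0.8, -1.0]
grip_width: 18.6
grip_force: 58.8
t 21.8 at [653.228 184.708 237.469] d [-0.6  0.3  2.5] rot [-0.    -0.     0.001] rows> 1
[ 0.225 -0.117  0.224] 18.97391904569444
```

View pics/g7.png

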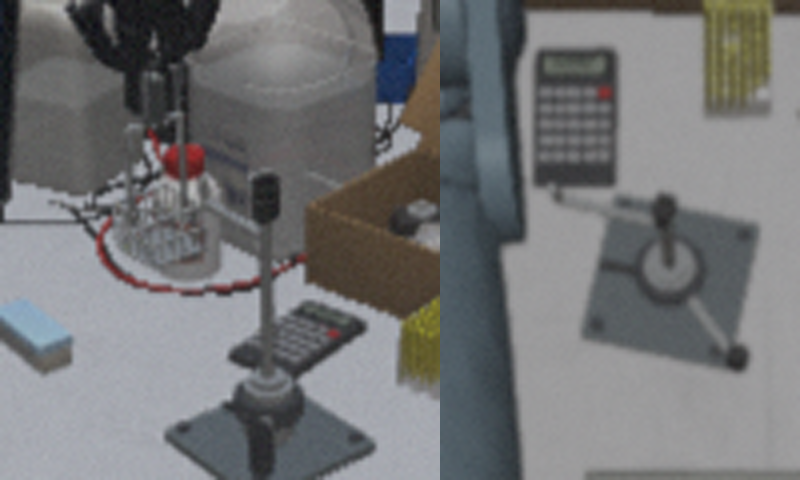

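The scene crop shows the basket hanging from the gripper beyond the hook tip, with posts at (135,170) and (180,140). I'll compare this with the projected pose.

Run:
```python
from h import *
a=np.radians(-13.7);X=np.array([np.cos(a),np.sin(a),0]);p=np.array([653.2,184.7,229.2])
f=lambda P:((proj("scene",P)-[185,110]+.5)*4-.5).round(0)
for n,P in(("bar-",p-25*X),("bar+",p+25*X),("mid",p),("tabtop",p+[0,0,37]),("rim-",p-25*X-[0,0,68]),("rim+",p+25*X-[0,0,68]),("bot-",p-25*X-[0,0,110]),("bot+",p+25*X-[0,0,110])):print(n,f(P))
c=np.array([621.4,52.8,0]);u=np.array([.237,.972,0])
print("tip",f(c+76*u+[0,0,205]),f(c+76*u+[0,0,183]),"head",f(c+[0,0,215]))
```

```text
bar- [128. 132.]
bar+ [182. 116.]
mid [155. 124.]
tabtop [153.  79.]
rim- [133. 213.]
rim+ [185. 196.]
bot- [136. 261.]
bot+ [187. 243.]
tip [201. 178.] [202. 205.] head [263. 200.]
```

```bash
python3 jog.py '16 -10 0 0 0 0 0;16 -25 0 0 0 0 0;16 -40 0 0 0 0 0;16 -55 0 0 0 0 0;16 -70 0 0 0 0 0;16 -79 0 0 0 0 0;16 -79 0 0 0 0 0;16 -79 0 0 0 0 0'; python3 jog.py '16 0 0 8 0 0 0;16 0 0 16 0 0 0;16 0 0 24 0 0 0;16 0 0 32 0 0 0;16 0 0 34 0 0 0;16 0 0 34 0 0 0'
python3 - <<'E'
from h import *
u=np.array([.237,.972]);c=np.array([621.4,52.8])
go(*(c+55*u),198.3,-13.7);s=ctrl.state();print(s['contact_force'],s["wrist_torque"],s["grip_width"])
E
```

```text
t: 22.55
ee_pos: [635.3, 107.2, 237.4]
eef_rot: [-0.0, 0.787, 0.618, 0.0]
contact_force: [0.4, -0.3, -1.5]
grip_width: 18.8
grip_force: 58.8
t: 23.15
ee_pos: [634.9, 107.5, 202.5]
eef_rot: [-0.0, 0.786, 0.618, -0.001]
contact_force: [-0.1, 0.3, -0.8]
grip_width: 18.3
grip_force: 58.8
t 23.1 at [634.893 107.501 202.463] d [-1.3 -0.1  4.2] rot [-0.001  0.     0.   ] rows> 1
[-0.131  0.281 -0.826] [0.011 0.028 0.043] 18.31525495331987
```

```bash
python3 jog.py '16 0 0 2 0 0 0;16 0 0 4 0 0 0;16 0 0 4 0 0 0'; python3 jog.py '16 0 0 1 0 0 0;16 0 0 1 0 0 0';python3 - <<'E'
from h import *
n="scene"; s=ctrl.camera(n)
cv2.imwrite("pics/g8.png",crop(s,195,110,100,110,5))
s=ctrl.state();print(s['contact_force'],s["wrist_torque"],s["grip_width"],s["ee_pos"])
E
```

```text
t: 23.45
ee_pos: [635.2, 107.4, 199.2]
eef_rot: [-0.0, 0.786, 0.618, -0.0]
contact_force: [0.4, 0.1, -0.7]
grip_width: 18.9
grip_force: 58.8
t: 23.65
ee_pos: [635.2, 107.4, 198.3]
eef_rot: [0.0, 0.786, 0.618, -0.0]
contact_force: [0.1, 0.4, -0.9]
grip_width: 19.2
grip_force: 58.8
[ 0.529 -0.422 -1.547] [0.024 0.045 0.013] 18.796373650336612 [635.234 107.38  198.335]
```

View pics/g8.png

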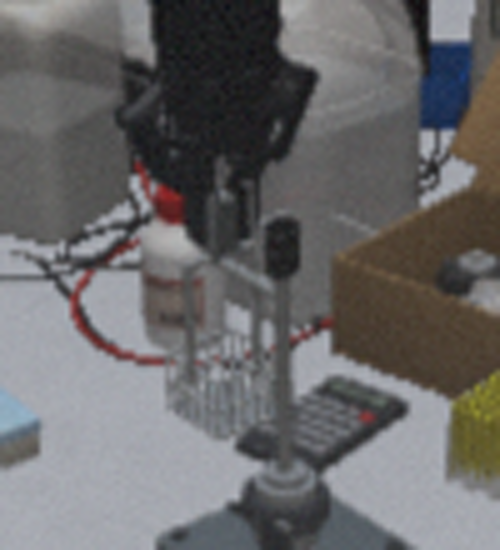

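The view shows the bail posts (190 and 258) either side of the hook arm, with the bar just above it. I'll lower until contact.

```bash
python3 jog.py '16 0 0 1 0 0 0;16 0 0 1.5 0 0 0;16 0 0 1.5 0 0 0'|sed -n 2,4p; python3 jog.py '16 0 0 1 0 0 0;16 0 0 1 0 0 0'|sed -n 2,4p; python3 jog.py '16 0 0 1 0 0 0;16 0 0 1 0 0 0'|sed -n 2,4p
```

```text
ee_pos: [635.7, 107.5, 197.7]
eef_rot: [0.0, 0.786, 0.618, 0.001]
contact_force: [-0.5, 1.0, 2.9]
ee_pos: [636.0, 107.7, 197.4]
eef_rot: [0.001, 0.786, 0.618, 0.001]
contact_force: [-0.8, 1.9, 7.1]
ee_pos: [636.3, 107.8, 197.1]
eef_rot: [0.001, 0.786, 0.618, 0.002]
contact_force: [-1.7, 1.4, 8.1]
```

```bash
python3 jog.py '16 0 0 -2.5 0 0 0;16 0 0 -2.5 0 0 0;22 0 0 -2.5 0 0 0;28 0 0 -2.5 0 0 0;36 0 0 -2.5 0 0 0;45 0 0 -2.5 0 0 0;45 0 0 -2.5 0 0 0;45 0 0 -15 0 0 0;45 0 0 -35 0 0 0;45 0 0 -65 0 0 0;45 0 0 -85 0 0 0;45 0 0 -85 0 0 0;45 0 0 -85 0 0 0'
python3 - <<'E'
from h import *
s=ctrl.camera("scene")
cv2.imwrite("pics/g9.png",crop(s,195,110,100,110,5))
go(438,-301,280,60)
s=ctrl.state();print(s["joints"])
E
```

```text
t: 25.7
ee_pos: [635.3, 107.4, 280.1]
eef_rot: [0.0, 0.786, 0.618, 0.0]
contact_force: [0.5, 0.7, -0.8]
grip_width: 45.2
grip_force: 0.0
t 25.8 at [634.726 107.392 278.758] d [-443.4  -94.5   -0.9] rot [-0.002 -0.001 -1.286] rows> 10
[-0.008  0.197  1.527 -0.     1.419  0.231]
```

View pics/g9.png

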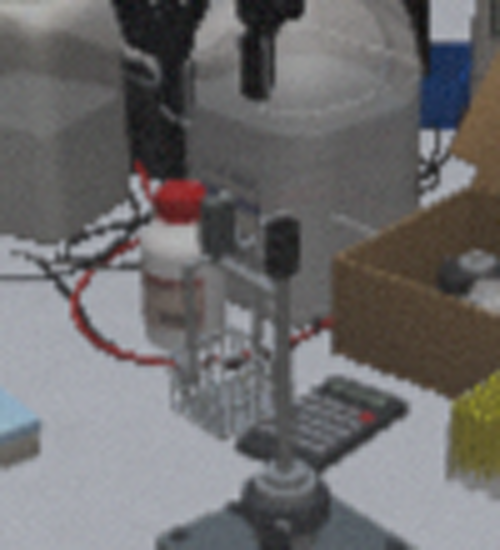

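The basket hangs by its bail on the arm, clear of the rod. Next, the droppers.

```bash
python3 jog.py '50 -45 -10 0 0 0 -.13;50 -90 -20 0 0 0 -.26;50 -135 -30 0 0 0 -.39;50 -180 -40 0 0 0 -.52;50 -225 -50 0 0 0 -.65;50 -270 -60 0 0 0 -.78;50 -315 -70 0 0 0 -.91;50 -360 -80 0 0 0 -1.04;50 -405 -88 0 0 0 -1.17;50 -443 -95 40 0 0 -1.286;50 -443 -95 80 0 0 -1.286;50 -443 -95 120 0 0 -1.286;50 -443 -95 120 0 0 -1.286;50 -443 -95 120 0 0 -1.286;50 -443 -95 120 0 0 -1.286'
python3 - <<'E'
from h import *
s=ctrl.camera("scene").astype(int)
for w in((312,282,20,35),(350,270,20,35)):
    print(blob(s.max(2)<70,*w)[:2])
go(438,-301.5,14,60)
E
```

```text
t: 27.25
ee_pos: [439.2, -301.3, 162.1]
eef_rot: [0.002, 0.259, 0.966, -0.001]
contact_force: [-0.5, -0.2, 0.2]
grip_width: 49.9
grip_force: 0.0
(array([322.974, 295.064]), array([319, 287,   8,  15,  78]))
(array([357.872, 282.744]), array([354, 275,   8,  14,  78]))
t 27.3 at [ 439.381 -301.431  162.431] d [  1.8  -0.6 148.4] rot [-0.001  0.004  0.   ] rows> 3
```

```bash
python3 jog.py '50 1.5 0 40 0 0 0;50 1.5 0 75 0 0 0;50 1.5 0 100 0 0 0;50 1.5 0 120 0 0 0;50 1.5 0 120 0 0 0;50 1.5 0 120 0 0 0;50 1.5 0 120 0 0 0;50 1.5 0 120 0 0 0'
python3 - <<'E'
from h import *
go(438,-301.5,14,60);print(ctrl.state()["contact_force"])
s=ctrl.camera("scene")
cv2.imwrite("pics/g10.png",crop(s,290,230,90,90,6))
E
```

```text
t: 28.1
ee_pos: [437.8, -300.8, 41.7]
eef_rot: [0.001, 0.259, 0.966, -0.001]
contact_force: [-0.1, 0.3, 0.3]
grip_width: 50.1
grip_force: 0.0
t 28.1 at [ 437.802 -300.758   41.665] d [-0.5 -0.5 27.7] rot [-0.001  0.003 -0.   ] rows> 1
[-0.086  0.29   0.322]
```

View pics/g10.png

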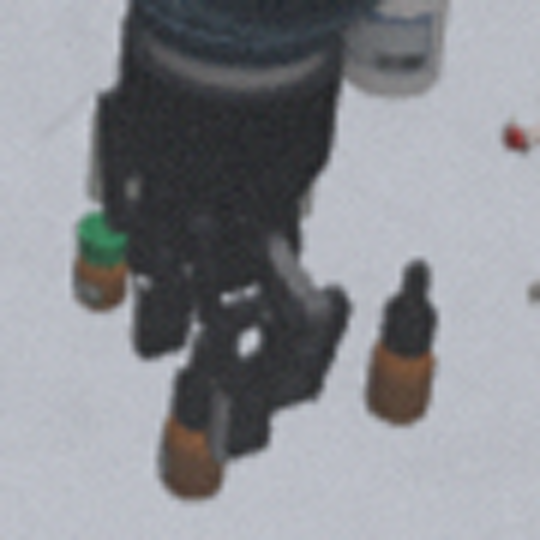

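Run:
```python
from h import *
f=lambda P:((proj("scene",P)-[290,230]+.5)*6-.5).round(0)
p=np.array([437.8,-300.8,0]);y=np.array([.5,.866,0])
for z in(42,48): print(z,"L",f(p+32*y+[0,0,z]),"R",f(p-32*y+[0,0,z]),"mid",f(p+[0,0,z]))
b=np.array([438,-301.5,0])
print("bottle 0,46,76",[f(b+[0,0,z]) for z in(0,46,76)])
s=ctrl.camera("scene").astype(int)
m=(s[...,0]>s[...,2]+25)
print(blob(m,312,290,20,30)[:2],blob(m,350,280,20,30)[:2])
```

```text
42 L [152. 350.] R [238. 465.] mid [194. 406.]
48 L [153. 338.] R [239. 453.] mid [195. 394.]
bottle 0,46,76 [array([187., 486.]), array([196., 399.]), array([203., 339.])]
(array([321.234, 305.859]), array([318, 299,   8,  13,  64])) (array([356.865, 293.027]), array([353, 287,   9,  13,  74]))
```

The fingers agree with their expected pixels and straddle the bottle, which stands about 2 mm to the right of my estimate. Go down and close.

```bash
python3 jog.py '50 -1.5 -1 10 0 0 0;50 -1.5 -1 20 0 0 0;50 -1.5 -1 27 0 0 0;50 -1.5 -1 27 0 0 0;50 -1.5 -1 27 0 0 0;42 -1.5 -1 27 0 0 0;36 -1.5 -1 27 0 0 0;32 -1.5 -1 27 0 0 0;29 -1.5 -1 27 0 0 0;26 -1.5 -1 27 0 0 0;22 -1.5 -1 27 0 0 0;22 -1.5 -1 27 0 0 0;22 -1.5 -1 27 0 0 0;22 -1.5 -1 27 0 0 0'; python3 -c "
from h import *
go(432,-50,80,60);print(ctrl.state()['contact_force'])"
```

```text
t: 29.6
ee_pos: [437.7, -301.5, 13.1]
eef_rot: [0.0, 0.259, 0.966, -0.0]
contact_force: [-0.5, 0.7, 4.4]
grip_width: 22.4
grip_force: 28.5
t 29.6 at [ 437.726 -301.472   13.067] d [130.7 214.9 -67. ] rot [ 0.  0. -0.] rows> 6
[-0.481  0.728  4.384]
```

```bash
python3 jog.py '16 0 0 0 0 0 0;16 0 0 0 0 0 0;16 0 0 -10 0 0 0;16 0 0 -30 0 0 0;16 0 0 -55 0 0 0;16 5 10 -67 0 0 0;16 20 35 -67 0 0 0;16 40 65 -67 0 0 0;16 60 100 -67 0 0 0;16 80 132 -67 0 0 0;16 100 165 -67 0 0 0;16 117 193 -67 0 0 0;16 128 210 -67 0 0 0;16 131 215 -67 0 0 0;16 131 215 -67 0 0 0;16 131 215 -67 0 0 0;16 131 215 -67 0 0 0'; python3 -c "
from h import *
go(432,-50,17.5,60);s=ctrl.state();print(s['contact_force'],s['grip_force'])"
```

```text
t: 31.3
ee_pos: [431.9, -50.7, 80.0]
eef_rot: [0.0, 0.26, 0.966, -0.0]
contact_force: [1.1, -1.0, -0.9]
grip_width: 21.3
grip_force: 58.9
t 31.3 at [431.919 -50.705  79.963] d [ 0.3  0.7 62.5] rot [-0.     0.    -0.002] rows> 2
[ 1.115 -0.953 -0.93 ] 58.930887764479394
```

```bash
python3 jog.py '16 0 0 15 0 0 0;16 0 0 32 0 0 0;16 0 0 46 0 0 0;16 0 0 55 0 0 0;16 0 0 58 0 0 0;16 0 0 58 0 0 0;16 0 0 58 0 0 0'|sed -n 2,4p; python3 jog.py '16 0 0 1 0 0 0;16 0 0 2 0 0 0;16 0 0 2 0 0 0'|sed -n 2,4p; python3 jog.py '16 0 0 1 0 0 0;16 0 0 1.5 0 0 0;16 0 0 1.5 0 0 0'|sed -n 2,4p
```

```text
ee_pos: [432.2, -50.1, 22.4]
eef_rot: [0.001, 0.259, 0.966, -0.0]
contact_force: [0.3, 0.7, -0.4]
ee_pos: [431.8, -49.7, 20.0]
eef_rot: [0.0, 0.259, 0.966, -0.0]
contact_force: [0.1, -0.1, -0.6]
ee_pos: [431.6, -49.7, 18.2]
eef_rot: [-0.0, 0.259, 0.966, 0.0]
contact_force: [-0.6, 0.2, -0.6]
```

```bash
python3 jog.py '16 0 0 .7 0 0 0;16 0 0 .7 0 0 0'|sed -n 2,4p; python3 jog.py '16 0 0 .7 0 0 0;16 0 0 .7 0 0 0'|sed -n 2,4p;  python3 jog.py '16 0 0 .7 0 0 0;16 0 0 .7 0 0 0'|sed -n 2,4p
```

```text
ee_pos: [431.6, -49.7, 17.5]
eef_rot: [-0.0, 0.259, 0.966, 0.0]
contact_force: [0.1, 0.8, -0.5]
ee_pos: [431.8, -49.7, 17.2]
eef_rot: [-0.0, 0.259, 0.966, -0.0]
contact_force: [-2.3, 0.6, 4.5]
ee_pos: [431.9, -49.8, 17.2]
eef_rot: [-0.0, 0.259, 0.966, -0.0]
contact_force: [-4.0, 1.2, 12.3]
```

```bash
python3 jog.py '16 0 0 -.9 0 0 0;16 0 0 -.9 0 0 0;24 0 0 -.9 0 0 0;27 0 0 -.9 0 0 0;31 0 0 -.9 0 0 0;36 0 0 -.9 0 0 0;42 0 0 -.9 0 0 0;48 0 0 -.9 0 0 0;48 0 0 -.9 0 0 0;48 0 0 -20 0 0 0;48 0 0 -45 0 0 0;48 0 0 -75 0 0 0;48 0 0 -115 0 0 0;48 0 0 -115 0 0 0;48 0 0 -115 0 0 0'; python3 -c "
from h import *
go(522,-347,130,60)"
```

```text
t: 34.7
ee_pos: [432.2, -49.9, 132.0]
eef_rot: [0.001, 0.259, 0.966, -0.0]
contact_force: [0.5, 0.0, 0.2]
grip_width: 47.8
grip_force: 0.0
t 34.7 at [432.223 -49.901 132.005] d [-226.3 -212.4    2.5] rot [ 0.     0.002 -0.   ] rows> 7
```

```bash
python3 jog.py '48 -30 -28 0 0 0 0;48 -65 -61 0 0 0 0;48 -100 -94 0 0 0 0;48 -135 -127 0 0 0 0;48 -170 -160 0 0 0 0;48 -205 -192 0 0 0 0;48 -226 -212 0 0 0 0;48 -226 -212 0 0 0 0;50 -226 -212 0 0 0 0;50 -226 -212 30 0 0 0;50 -226 -212 60 0 0 0;50 -226 -212 85 0 0 0;50 -226 -212 90 0 0 0;50 -226 -212 90 0 0 0;50 -226 -212 90 0 0 0;50 -226 -212 90 0 0 0'
python3 - <<'E'
from h import *
s=ctrl.camera("scene")
cv2.imwrite("pics/g11.png",np.hstack([crop(s,320,220,66,90,6),crop(s,190,190,66,90,6)]))
f=lambda P:((proj("scene",P)-[320,220]+.5)*6-.5).round(0)
p=ctrl.state()["ee_pos"]*[1,1,0];y=np.array([.5,.866,0])
for z in(42,48): print(z,"L",f(p+32*y+[0,0,z]),"R",f(p-32*y+[0,0,z]),"mid",f(p+[0,0,z]))
b=np.array([522,-347,0]); print([f(b+[0,0,z]) for z in(0,46,76)])
go(522,-347,13,60)
E
```

```text
t: 36.3
ee_pos: [522.3, -346.9, 43.1]
eef_rot: [0.001, 0.259, 0.966, -0.001]
contact_force: [-0.7, 0.7, 0.6]
grip_width: 49.8
grip_force: 0.0
42 L [180. 342.] R [274. 449.] mid [226. 394.]
48 L [181. 331.] R [277. 438.] mid [228. 383.]
[array([213., 473.]), array([227., 387.]), array([236., 329.])]
t 36.4 at [ 522.164 -346.95    42.931] d [ 0.2 -0.1 29.9] rot [-0.001  0.003 -0.   ] rows> 1
```

View pics/g11.png

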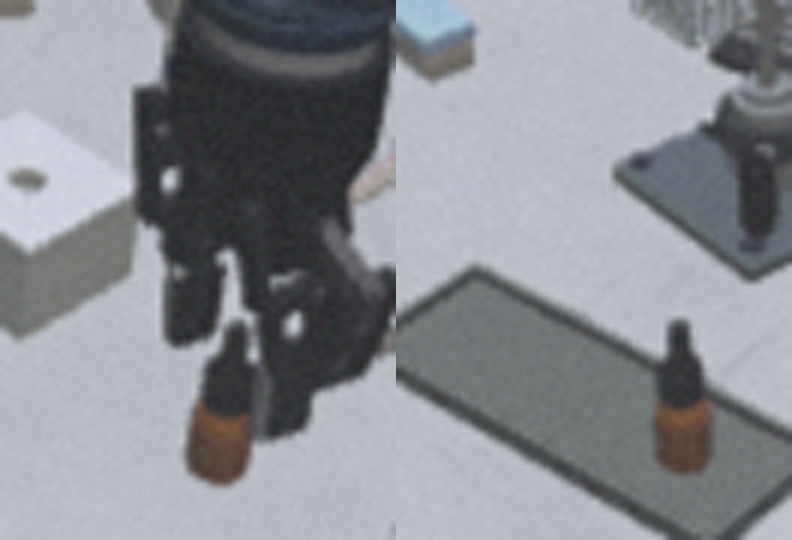

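The first bottle stands upright in the tray (right crop, (683,430)). The second is between the fingers (left crop, (220,430)).

```bash
python3 jog.py '50 0 -1.5 10 0 0 0;50 0 -1.5 20 0 0 0;50 0 -1.5 29 0 0 0;50 0 -1.5 29 0 0 0;50 0 -1.5 29 0 0 0;42 0 -1.5 29 0 0 0;36 0 -1.5 29 0 0 0;32 0 -1.5 29 0 0 0;29 0 -1.5 29 0 0 0;26 0 -1.5 29 0 0 0;22 0 -1.5 29 0 0 0;16 0 -1.5 29 0 0 0;16 0 -1.5 29 0 0 0;16 0 -1.5 29 0 0 0;16 0 -1.5 29 0 0 0;16 0 -1.5 29 0 0 0'; python3 -c "
from h import *
go(432,60,115,60)"
```

```text
t: 37.95
ee_pos: [520.8, -347.9, 12.7]
eef_rot: [0.0, 0.259, 0.966, -0.0]
contact_force: [-1.0, 1.5, 5.1]
grip_width: 21.7
grip_force: 58.9
t 38.0 at [ 520.84  -347.87    12.674] d [ 280.9  308.7 -102.6] rot [-0.     0.001 -0.   ] rows> 9
```

```bash
python3 jog.py '16 0 0 -10 0 0 0;16 0 0 -35 0 0 0;16 0 0 -65 0 0 0;16 0 0 -95 0 0 0;16 10 11 -108 0 0 0;16 32 35 -108 0 0 0;16 58 64 -108 0 0 0;16 85 94 -108 0 0 0;16 112 124 -108 0 0 0;16 140 154 -108 0 0 0;16 168 184 -108 0 0 0;16 196 215 -108 0 0 0;16 224 246 -108 0 0 0;16 250 275 -108 0 0 0;16 270 297 -108 0 0 0;16 281 309 -108 0 0 0;16 281 309 -108 0 0 0;16 281 309 -108 0 0 0;16 281 309 -108 0 0 0'; python3 -c "
from h import *
go(432,60,18.5,60)"
```

```text
t: 39.85
ee_pos: [432.0, 59.8, 120.3]
eef_rot: [0.0, 0.259, 0.966, -0.0]
contact_force: [1.0, -0.6, -0.3]
grip_width: 22.1
grip_force: 58.9
t 39.9 at [432.018  59.75  120.262] d [  0.2   0.2 101.8] rot [-0.     0.    -0.001] rows> 3
```

```bash
python3 jog.py '16 0 0 20 0 0 0;16 0 0 45 0 0 0;16 0 0 70 0 0 0;16 0 0 87 0 0 0;16 0 0 97 0 0 0;16 0 0 101 0 0 0;16 0 0 101 0 0 0;16 0 0 101 0 0 0'|sed -n 2,4p; python3 jog.py '16 0 0 1 0 0 0;16 0 0 1 0 0 0'|sed -n 2,4p; python3 jog.py '16 0 0 .7 0 0 0;16 0 0 .7 0 0 0'|sed -n 2,4p; python3 jog.py '16 0 0 .7 0 0 0;16 0 0 .7 0 0 0'|sed -n 2,4p
```

```text
ee_pos: [432.6, 60.3, 20.0]
eef_rot: [0.001, 0.259, 0.966, 0.0]
contact_force: [1.4, 0.2, -0.1]
ee_pos: [432.3, 60.5, 18.7]
eef_rot: [0.001, 0.259, 0.966, 0.0]
contact_force: [0.2, 0.1, -0.1]
ee_pos: [431.8, 60.5, 17.6]
eef_rot: [0.0, 0.259, 0.966, 0.0]
contact_force: [-0.2, -0.2, -0.4]
ee_pos: [431.7, 60.5, 16.7]
eef_rot: [-0.0, 0.259, 0.966, -0.0]
contact_force: [-1.1, -0.2, 0.1]
```

```bash
python3 jog.py '16 0 0 .5 0 0 0;16 0 0 .5 0 0 0'|sed -n 2,4p; python3 jog.py '16 0 0 .3 0 0 0;24 0 0 .3 0 0 0;27 0 0 .3 0 0 0;31 0 0 .3 0 0 0;36 0 0 .3 0 0 0;42 0 0 .3 0 0 0;48 0 0 .3 0 0 0;48 0 0 0 0 0 0;48 0 0 -20 0 0 0;48 0 0 -45 0 0 0;48 0 0 -75 0 0 0;48 0 0 -115 0 0 0;48 0 0 -160 0 0 0;48 -50 -50 -200 0 0 0;48 -90 -90 -200 0 0 0;48 -125 -125 -200 0 0 0;48 -160 -160 -200 0 0 0;48 -190 -190 -200 0 0 0;48 -190 -190 -200 0 0 0;48 -190 -190 -200 0 0 0'
python3 - <<'E'
from h import *
s=ctrl.camera("scene");t=ctrl.camera("top")
cv2.imwrite("pics/g12.png",np.hstack([crop(s,120,110,190,180,2.6),crop(t,150,140,100,156,3)[:468]]))
E
```

```text
ee_pos: [431.8, 60.5, 16.6]
eef_rot: [-0.0, 0.259, 0.966, -0.0]
contact_force: [-2.1, -0.9, 5.0]
t: 43.45
ee_pos: [501.6, -202.2, 216.3]
eef_rot: [0.0, 0.261, 0.965, -0.0]
contact_force: [-1.4, 0.2, 0.4]
grip_width: 48.0
grip_force: 0.0
```

View pics/g12.png

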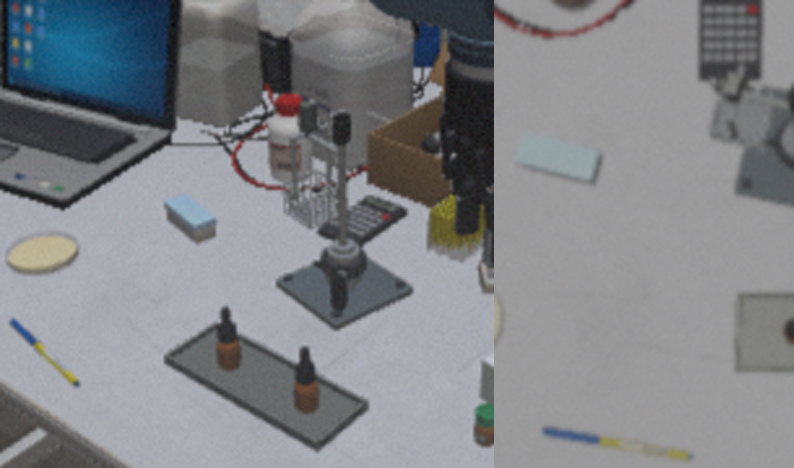

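Both bottles stand upright in the tray at (228,345) and (306,385). The basket still hangs on the hook, the nut knob is at its stop, and the first pictures showed only two droppers. I'm handing in.

```bash
python3 -c "
from bench import ctrl
print(ctrl.job_done())"
```

```text
the job is handed in; nothing more can be done
None
```

The job is handed in: the mast is seated and clamped with the nut at its stop, the basket hangs on the hook arm, and both droppers present stand upright in the tray; I left the petri dish, vial and slide box alone.

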